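# Clamp a slip plate in the sprung top-reference nest

### The job

Load the loose ground slip plate into the clamping nest: lay it on the sprung hinged plate in front of the two lipped jaws, press the hinged plate down until it lies level, slide the slip plate under both lips until it is fully home against the end of the stop screw, then let go so that the spring clamps it up against the lips. Work by feel: the faces are ground, so never bear on the nest with more than 30 N (half of that is plenty), and leave the vee block, the spanner and the parts dish where they are.

Things in the scene. Friction and masses are not known exactly. Their poses are not given: they have to be found in the camera images.
- nest: Steel clamping nest fixed on the bench; dark base 210 x 90 x 12 mm. Origin: centre of the base's underside; x along the base from the hinge end (-x) to the jaws (+x), y across, z up. Hinge cheeks at x = -92 to -68 mm reach z = 48. A hinged plate, 28 mm wide, 8 thick, runs along the middle from the pin (x = -80, z = 36) to x = +64 and swings up between the two lips.
- mouth (a point): Middle of the mouth between the jaws: nest x = +57 mm, z = 49.5 = underside of the lips. Jaws stand at x = +55 to +91, |y| = 22.5 to 36 mm, top z = 60 with the screw heads; their lips overhang inward to |y| = 16. The mouth is 45 mm wide and, with the hinged plate level, 9.5 mm high; small lead-in ramps in front begin at x = +47.
- stop_bracket (a point): Bracket behind the jaws that carries the stop screw: this point is on the screw's axis at the bracket's front, nest x = +91, y = 0, z = 44 mm. Its ball end (stop_ball, 8 mm across) stands 12 to 25 mm out towards the mouth, as last set: not measured, to be felt for. The slip plate is home when its leading end touches the ball: its centre is then at nest x = 37 to 50 mm.
- anvil (a joint): Angle (rad) of the hinged plate: 0 = pressed down level, top face at nest z = 40 mm, solidly on its stud; 0.21 = sprung up, tip about 30 mm higher. The spring always pushes it up, with about 0.4 N m about the pin when up and 0.75 N m when level (6 N at 125 mm from the pin, 10 N at 75 mm). With the slip plate clamped under the lips (about 1.5 mm up) it rests near 0.01.
- anvil_tip (a point): middle of the top edge at the free end of the hinged plate, 144 mm from the pin
- slip_plate: Loose flat steel slip plate, 58 x 42 x 8 mm (x, y, z), 60 g. Origin: centre of its underside, x along the 58 mm side. Goes in lengthwise, either end first. Held across its 42 mm width 20 mm behind its centre, the fingers stay in front of the jaws. In a firm grip (50 N) it stays level; in a loose one it pivots nose-up and catches. Let go under push on the stop it can stick askew: ease off.
- vee_block: loose steel vee block, 30 x 36 x 24 mm, bystander; origin at the centre of its underside
- spanner: loose combination spanner, 27 x 171 x 8 mm, bystander; origin at the centre of its underside, y along it
- dish: loose round metal parts dish, 68 mm across, 22 mm high, bystander; origin at the centre of its underside

How it is judged:
By the outcome, as a careful person would: the job done as asked, in the order asked, and still so for the second after the job is handed in, with the robot touching nothing.
It also fails if it takes over 64 s, if anything falls off the work surface, if the arm or the gripper's body presses on something with over 40 N, if the wrist force passes 120 N, or if a joint passes its speed limit or range.

### The arm

A 6-joint arm with a two-finger parallel gripper is mounted at the origin on a cart in front of the work surface, level with it; the furniture and walls round the work are solid. World frame = base frame: x ahead of the robot, y to its left, z up, the work surface at z = 0. Lengths are in m, angles in rad, forces in N, time in s.
With the tool pointing down it reaches from about 0.35 to 0.85 m from the base axis. Payload 8.1 kg.
Tool frame: the origin (TCP) lies at the centre of the arm's flange, where the gripper is bolted on; the fingertips stand 186 mm ahead of it and the grasp point (between the pads) lies 167 mm ahead of it; z points along the fingers, y is the line along which they close (so a half turn about z gives the same grasp; the last joint's range is limited). The gripper opens to 93 mm and grips with 3 to 60 N. Pads are 15 mm wide; open, the fingers measure 128 mm over their backs; the gripper's body (75 mm by 188 mm) begins 65 mm behind the grasp point.
Start: joints at [1.191, 0.13, 1.488, -0, 1.523, -0.085], TCP at [0.174, 0.574, 0.405] pointing down, gripper open.
Joint ranges: [-2.96, 2.96], [-0.89, 2.26], [0.02, 2.5], [-1.34, 4.48], [0, 2.73], [-2.66, 2.66]. Speed limits (rad/s): [2.39, 2.39, 2.79, 3.14, 3.14, 3.14].

### API

Orientations are given as a rotation vector (axis times angle).
In Python, from plant import read_state, read_camera, camera_params, robot gives the robot as it stands.
- The arm moves only by the tool carry_out, never from a script. Its argument "targets" is a list of rows, each an object of numbers: "hand": the opening in per cent of the stroke, from 0 (shut) to 100 (fully open); "x", "y", "z": the shift along the tool's x, y, z in m; "ax", "ay", "az": the turn, a rotation vector about the tool's x, y, z in rad. In form: [{"hand": .., "x": .., "y": .., "z": .., "ax": .., "ay": .., "az": ..}, ...]. A call has 1 to 8 rows; each row is the pose to reach, as a shift and turn from the pose commanded when the call began, along the tool's axes at that moment; what a row does not reach only later rows make up. A row lasts 1/8 s, in which the tool goes at most 62.5 mm and 10.7 degrees, less where a joint would pass 70% of its speed; a pose out of reach is approached as far as the arm can. A call with a gripper value outside its range is refused whole. The fingers move at their own pace and stop on an object; "newtons" is the grip in N (left out, the last holds). Time passes only in rows, so rows that repeat a pose let the fingers close. It gives the time, the measured TCP pose, the force, the opening and the grip force at its end, in the units of the state.
- read_state(): the state, without advancing time (a new reading comes with each control period).
- read_camera(name): name is "scene" or "side" or "wrist"; returns (picture, depth): 384x512x3 uint8, blue, green, red; 384x512 float32, m along the optical axis (not along the pixel's ray), 0 where there is no reading.
- camera_params(name): a dict with "fx", "fy", "cx", "cy" (pixels), "position" and "rotation" of the camera in the world. Camera axes: x right, y up, looking along -z (the intrinsics and any distortion apply to the point x, -y, -z); pixel columns grow to the right and rows downward; lengths in m; the calibration is good to about 2 mm. A picture is of the moment at which its call begins: read the wrist's pose just before it. camera_params takes no time and is no camera call; for the wrist camera it gives the pose at the moment of the call.
- robot.close_job(): hands the job in; it is judged then, once.
The state is a dict: "t": time; "q": joint angles; "dq": joint speeds; "joint_torque": joint torques, N m; "tool_pos": TCP position; "orientation": TCP orientation; "force": force on the tool from outside, world axes, zero at the start; "wrist_torque": the same for the moment, N m; "opening": finger opening in m; "gripper_force": force on a finger pad.
Only numpy, scipy, OpenCV 4.12 (cv2) and the standard library are available. Lean on these libraries where they do the work, as an engineer would, in place of code of your own. Each camera call takes 0.05 s, during which the arm holds its last target. There are 200 camera calls.

## Working session

There is one attempt and no reset: what is moved stays moved. The work goes in short steps, Python scripts to look and compute and a tool call to move; the robot and the scene stay as the last step left them, time stands still between calls to the robot, and variables do not carry over. Pictures are saved under pics/ and viewed, at most 10 in all, crops included, and the job is handed in when it is done.

Besides the shell and the picture viewer there is one more tool, called after "Request:" in YAML: its name, and indented under it one key for each argument. carry_out: Moves the arm, as the interface text tells. Its arguments: {"type":"object","properties":{"targets":{"type":"array","items":{"type":"object","properties":{"hand":{"type":"number"},"x":{"type":"number"},"y":{"type":"number"},"z":{"type":"number"},"ax":{"type":"number"},"ay":{"type":"number"},"az":{"type":"number"}}}},"newtons":{"type":"number"}},"required":["targets"]}

```bash
ls; mkdir -p pics; cat > h.py <<'E'
import numpy as np, cv2
from scipy.spatial.transform import Rotation as R
from plant import read_state, read_camera, camera_params, robot
np.set_printoptions(precision=4,suppress=True)
def snap(cam,name):
    p=camera_params(cam); im,d=read_camera(cam)
    cv2.imwrite(f'pics/{name}.png',im); np.savez(f'pics/{name}.npz',im=im,d=d,**{k:np.array(p[k]) for k in ('fx','fy','cx','cy','position','rotation')})
    return im,d,p
def rot(p):
    r=np.array(p['rotation']); return r if r.shape==(3,3) else R.from_rotvec(r).as_matrix()
def world(name):
    f=np.load(f'pics/{name}.npz'); d=f['d']; v,u=np.mgrid[:d.shape[0],:d.shape[1]]
    c=np.stack([(u-f['cx'])/f['fx']*d,-(v-f['cy'])/f['fy']*d,-d],-1)
    return c@rot(f).T+f['position'],d
E
python3 - <<'E'
from h import *
print(read_state())
for c in('scene','side','wrist'):
    im,d,p=snap(c,c+'0'); print(c,p)
a=[cv2.imread(f'pics/{c}0.png') for c in('scene','side')]
E
```

```text
pics
{'t': 0.0, 'q': array([ 1.1906,  0.1312,  1.4893, -0.    ,  1.523 , -0.0854]), 'dq': array([ 0.0009, -0.0026,  0.0007, -0.0003,  0.0001, -0.0013]), 'joint_torque': array([ -0.0014, -55.9851, -49.1766,   0.0767,   0.0353,  -0.0001]), 'tool_pos': array([0.1742, 0.5739, 0.4037]), 'orientation': array([-0.4614, -3.1071,  0.0028]), 'force': array([-0.2642,  0.5415,  0.4302]), 'wrist_torque': array([ 0.0431, -0.033 , -0.0337]), 'gripper_force': 0.0, 'opening': 0.09309251113297824}
scene {'fx': 440.03705890126656, 'fy': 440.03705890126656, 'cx': 258.1886915617028, 'cy': 188.3228852787494, 'position': array([-0.0089, -0.5019,  0.6979]), 'rotation': array([ 0.7728, -0.4205, -0.9669])}
side {'fx': 426.7317569584106, 'fy': 426.7317569584106, 'cx': 257.24656941083697, 'cy': 193.23608401683975, 'position': array([0.6045, 0.8559, 0.4957]), 'rotation': array([0.0179, 1.7019, 2.6209])}
wrist {'fx': 304.7021088054284, 'fy': 304.7021088054284, 'cx': 255.69857545042237, 'cy': 190.3096331287471, 'position': array([0.1025, 0.5956, 0.385 ]), 'rotation': array([-0.2367, -0.1733,  1.268 ])}
```

View pics/scene0.png

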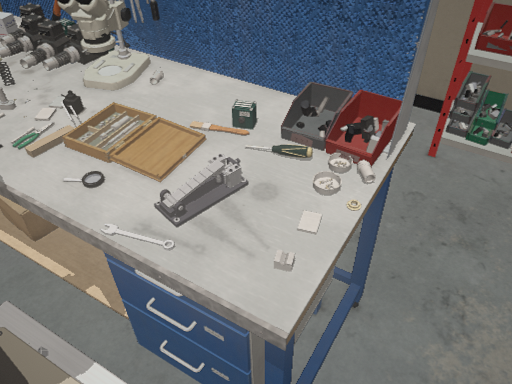

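View pics/side0.png

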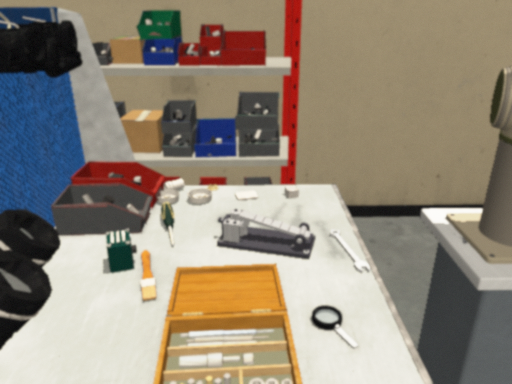

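Scene picture: nest at about (200,187), hinge at lower left (172,208), jaws at upper right (230,168). The slip plate is at (310,221), vee block (285,260), spanner (138,237), dishes (327,183) and (340,161). I'll enlarge and measure.

```bash
python3 - <<'E'
from h import *
im=cv2.imread('pics/scene0.png')
cv2.imwrite('pics/c1.png',cv2.resize(im[145:275,145:345],None,fx=4,fy=4,interpolation=cv2.INTER_CUBIC))
W,d=world('scene0')
for u,v in[(310,221),(301,229),(327,183),(285,258),(172,210),(200,187),(230,170),(138,237),(270,220)]: print(u,v,W[v,u])
# slip plate: bright connected region
m=(W[...,2]>0.004)&(W[...,2]<0.013)
n,l,s,c=cv2.connectedComponentsWithStats(m.astype(np.uint8))
k=l[221,310]; print(k,s[k]); P=W[l==k]
print(P.mean(0),cv2.minAreaRect((P[:,:2]*1000).astype(np.float32)))
# nest points
box=np.zeros(m.shape,bool); box[150:225,150:252]=1
N=W[box&(W[...,2]>0.006)&(W[...,2]<.09)]; print(cv2.minAreaRect((N[:,:2]*1000).astype(np.float32)),len(N))
E
```

```text
310 221 [ 0.6145 -0.2448  0.008 ]
301 229 [ 0.585  -0.2381  0.0062]
327 183 [ 0.7515 -0.2226  0.0049]
285 258 [-0.0089 -0.5019  0.6979]
172 210 [0.4761 0.0231 0.0249]
200 187 [0.5807 0.0271 0.0105]
230 170 [ 0.6197 -0.0353  0.0606]
138 237 [0.3883 0.0456 0.0084]
270 220 [ 0.5817 -0.1635 -0.0023]
231 [298 210  24  24 395]
[ 0.6134 -0.2446  0.0076] ((615.2777099609375, -243.73147583007812), (61.052188873291016, 41.942874908447266), 12.921775817871094)
((596.66455078125, 93.89341735839844), (267.4115905761719, 219.72100830078125), 73.9705581665039) 3903
```

View pics/c1.png

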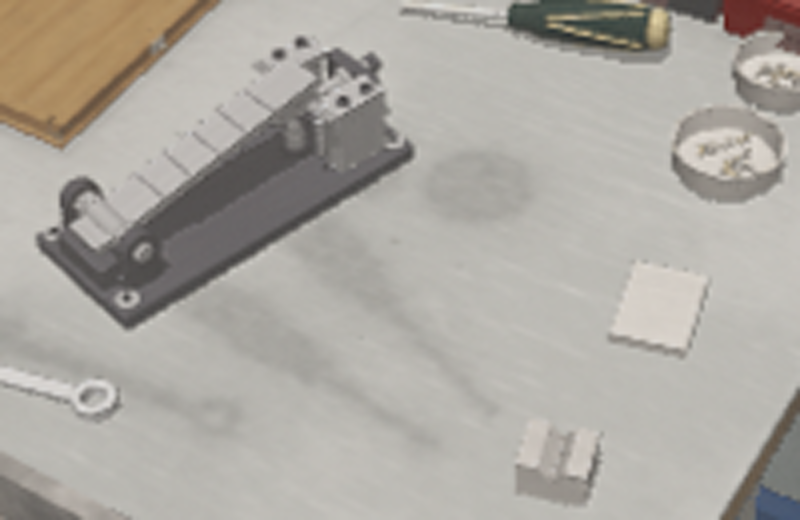

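The crop shows the nest base top corners at about (40,236), (128,317) and (412,149) in crop pixels. The anvil is sprung up. The slip plate lies flat and clear, with its long side about 13° from world x.

```bash
cat >> h.py <<'E'
def ray(name,u,v,z):
    f=np.load(f'pics/{name}.npz'); q=rot(f)@np.array([(u-f['cx'])/f['fx'],-(v-f['cy'])/f['fy'],-1.]); o=f['position']
    return o+q*(z-o[2])/q[2]
E
python3 - <<'E'
from h import *
P=[ray('scene0',145+a/4-.375,145+b/4-.375,.012) for a,b in[(40,236),(128,317),(412,149)]]
L,F,Rt=P; print(L,F,Rt, np.linalg.norm(L-F),np.linalg.norm(Rt-F)); e=Rt-F; print('yaw',np.degrees(np.arctan2(e[1],e[0])),'c',(L+Rt)/2)
print('slip corners')
S=np.array([ray('scene0',145+a/4-.375,145+b/4-.375,.008)[:2] for a,b in[(636,260),(709,278),(686,355),(609,338)]]); print(S,S.mean(0),np.linalg.norm(np.roll(S,-1,0)-S,axis=1))
s=read_state(); Rt=R.from_rotvec(s['orientation']).as_matrix(); print(Rt)
p=camera_params('wrist'); print('cam in tool',Rt.T@(p['position']-s['tool_pos']), Rt.T@rot(p))
E
```

```text
[0.4814 0.0805 0.012 ] [ 0.4572 -0.0029  0.012 ] [ 0.6519 -0.0611  0.012 ] 0.08687675841855452 0.20310230878903288
yaw -16.626934224697912 c [0.5666 0.0097 0.012 ]
slip corners
[[ 0.639  -0.2169]
 [ 0.6467 -0.258 ]
 [ 0.5885 -0.272 ]
 [ 0.5787 -0.2314]] [ 0.6132 -0.2446] [0.0418 0.0599 0.0417 0.062 ]
[[-0.9569  0.2905 -0.0005]
 [ 0.2905  0.9569 -0.0013]
 [ 0.0001 -0.0014 -1.    ]]
cam in tool [ 0.0749 -0.0001  0.0188] [[ 0.0002  0.9627  0.2707]
 [ 1.     -0.0002  0.    ]
 [ 0.0001  0.2707 -0.9627]]
```

```bash
cat >> h.py <<'E'
def go(pos,yaw,tilt=0,s=None):
    """tool shift/turn to reach TCP pos with tool x at yaw (deg), pointing down, tilt=nose-up of -toolx end (rad)"""
    s=s or read_state(); A=R.from_rotvec(s['orientation']); y=np.radians(yaw)
    B=R.from_matrix(np.array([[np.cos(y),np.sin(y),0],[np.sin(y),-np.cos(y),0],[0,0,-1]]).T) if 0 else R.from_matrix(np.column_stack([[np.cos(y),np.sin(y),0],[np.sin(y),-np.cos(y),0],[0,0,-1]]))
    B=B*R.from_rotvec([0,tilt,0])
    print('t %.2f'%s['t'],'pos',s['tool_pos'],'F',s['force'],'shift',A.inv().apply(np.array(pos)-s['tool_pos']),'turn',(A.inv()*B).as_rotvec())
E
python3 -c "
from h import *
go([.56,.005,.37],163.4); go([.594,-.249,.25],193.4)"
```

```text
t 0.15 pos [0.1743 0.574  0.404 ] F [-0.3606  0.1839 -0.6324] shift [-0.5344 -0.4323  0.0345] turn [-0.0014 -0.0001 -0.0051]
t 0.15 pos [0.1743 0.574  0.404 ] F [-0.3606  0.1839 -0.6324] shift [-0.6408 -0.6653  0.1548] turn [-0.0013 -0.0005 -0.5287]
```

Request:
carry_out:
  targets:
    - {"hand": 100, "x": -0.5344, "y": -0.4323, "z": 0.0345, "az": -0.005}
    - {"hand": 100, "x": -0.5344, "y": -0.4323, "z": 0.0345, "az": -0.005}
    - {"hand": 100, "x": -0.5344, "y": -0.4323, "z": 0.0345, "az": -0.005}
    - {"hand": 100, "x": -0.5344, "y": -0.4323, "z": 0.0345, "az": -0.005}
    - {"hand": 100, "x": -0.5344, "y": -0.4323, "z": 0.0345, "az": -0.005}
    - {"hand": 100, "x": -0.5344, "y": -0.4323, "z": 0.0345, "az": -0.005}
    - {"hand": 100, "x": -0.5344, "y": -0.4323, "z": 0.0345, "az": -0.005}
    - {"hand": 100, "x": -0.5344, "y": -0.4323, "z": 0.0345, "az": -0.005}

```text
schema error: expected keys hand, x, y, z, ax, ay, az
```

```bash
python3 -c "
from h import *
go([.56,.005,.37],163.4)"
```

```text
t 0.15 pos [0.1743 0.574  0.404 ] F [-0.3606  0.1839 -0.6324] shift [-0.5344 -0.4323  0.0345] turn [-0.0014 -0.0001 -0.0051]
```

Request:
carry_out:
  targets:
    - {"hand": 100, "x": -0.534, "y": -0.432, "z": 0.034, "ax": 0, "ay": 0, "az": -0.005}
    - {"hand": 100, "x": -0.534, "y": -0.432, "z": 0.034, "ax": 0, "ay": 0, "az": -0.005}
    - {"hand": 100, "x": -0.534, "y": -0.432, "z": 0.034, "ax": 0, "ay": 0, "az": -0.005}
    - {"hand": 100, "x": -0.534, "y": -0.432, "z": 0.034, "ax": 0, "ay": 0, "az": -0.005}
    - {"hand": 100, "x": -0.534, "y": -0.432, "z": 0.034, "ax": 0, "ay": 0, "az": -0.005}
    - {"hand": 100, "x": -0.534, "y": -0.432, "z": 0.034, "ax": 0, "ay": 0, "az": -0.005}
    - {"hand": 100, "x": -0.534, "y": -0.432, "z": 0.034, "ax": 0, "ay": 0, "az": -0.005}
    - {"hand": 100, "x": -0.534, "y": -0.432, "z": 0.034, "ax": 0, "ay": 0, "az": -0.005}

```text
t: 1.15
tool_pos: [0.4552, 0.1589, 0.3799]
orientation: [0.454, 3.108, 0.0]
force: [0.8, 1.1, -0.2]
opening: 0.0933
gripper_force: 0.0
```

```bash
python3 -c "
from h import *
go([.56,.005,.37],163.4)"
```

```text
t 1.15 pos [0.4552 0.1589 0.3799] F [ 0.8437  1.0752 -0.1652] shift [-0.1444 -0.1175  0.0099] turn [ 0.0003  0.0003 -0.0001]
```

Request:
carry_out:
  targets:
    - {"hand": 100, "x": -0.144, "y": -0.117, "z": 0.01, "ax": 0, "ay": 0, "az": 0}
    - {"hand": 100, "x": -0.144, "y": -0.117, "z": 0.01, "ax": 0, "ay": 0, "az": 0}
    - {"hand": 100, "x": -0.144, "y": -0.117, "z": 0.01, "ax": 0, "ay": 0, "az": 0}
    - {"hand": 100, "x": -0.144, "y": -0.117, "z": 0.01, "ax": 0, "ay": 0, "az": 0}
    - {"hand": 100, "x": -0.144, "y": -0.117, "z": 0.01, "ax": 0, "ay": 0, "az": 0}

```text
t: 1.78
tool_pos: [0.5589, 0.0076, 0.3695]
orientation: [-0.455, -3.107, -0.001]
force: [-0.1, -0.1, -0.2]
opening: 0.0931
gripper_force: 0.0
```

```bash
python3 - <<'E'
from h import *
go([.594,-.249,.25],193.4)
im,d,p=snap('wrist','w1')
cv2.imwrite('pics/w1b.png',cv2.resize(im,(800,600),interpolation=cv2.INTER_CUBIC))
go([.594,-.249,.25],193.4)
E
```

```text
t 1.77 pos [0.5589 0.0076 0.3695] F [-0.1057 -0.0697 -0.2398] shift [-0.1073 -0.2357  0.1193] turn [ 0.0005 -0.0014 -0.5245]
t 1.82 pos [0.5587 0.0082 0.3698] F [-1.1117  0.7195 -0.0163] shift [-0.1073 -0.2365  0.1196] turn [ 0.0004 -0.0008 -0.5233]
```

View pics/w1b.png

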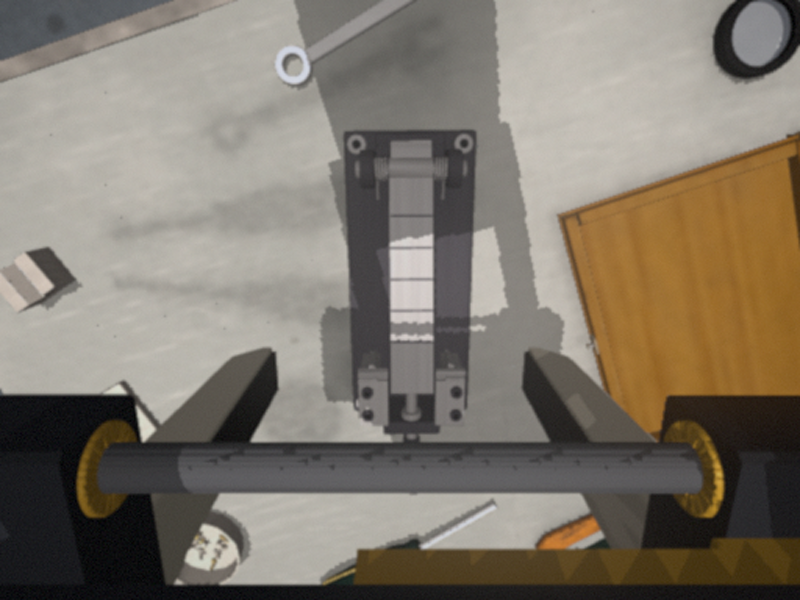

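Wrist view: base hinge-end corners at (345,131) and (475,131). Jaw tops run from x=358 to 467, with their front at row ~369 and screws at (366,392), (366,415), (456,392) and (456,415). The jaws point down in the image.

```bash
python3 - <<'E'
from h import *
k=1.5625
r=lambda a,b,z:ray('w1',(a+.5)/k-.5,(b+.5)/k-.5,z)
a,b=r(345,131,.012),r(475,131,.012); print('width',np.linalg.norm(a-b))
h=(a+b)/2
j1,j2=r(358,369,.06),r(467,369,.06); print('jaws',np.linalg.norm(j1-j2)); j=(j1+j2)/2
s=(r(366,392,.06)+r(456,392,.06)+r(366,415,.06)+r(456,415,.06))/4
print(h,j,s,'h-j',np.linalg.norm((j-h)[:2]),'h-s',np.linalg.norm((s-h)[:2]))
e=(s-h)[:2]; print('yaw',np.degrees(np.arctan2(e[1],e[0]))); u=e/np.linalg.norm(e)
e2=(a-b); print('yaw2',np.degrees(np.arctan2(e2[1],e2[0])))
print('origin',h[:2]+.105*u, j[:2]-.055*u, s[:2]-.073*u)
W,d=world('w1')
for A,B in[(411,200),(411,262),(411,340),(411,380),(374,400),(456,403),(350,300),(250,300)]:
    print(A,B,W[int(B/k),int(A/k)])
E
```

```text
width 0.08749399606882116
jaws 0.0721544347419155
[0.4682 0.0418 0.012 ] [ 0.6144 -0.0003  0.06  ] [ 0.6384 -0.0084  0.06  ] h-j 0.1520912006664261 h-s 0.17743309120706818
yaw -16.41565370307685
yaw2 -106.64228670969382
origin [0.5689 0.0121] [0.5616 0.0152] [0.5684 0.0123]
411 200 [0.5099 0.0297 0.0451]
411 262 [0.5456 0.019  0.0544]
411 340 [0.5926 0.0051 0.0641]
411 380 [ 0.6177 -0.0024  0.0688]
374 400 [ 0.6299 -0.0322  0.0579]
456 403 [0.6465 0.0204 0.0585]
350 300 [ 0.5693 -0.0339  0.0117]
250 300 [ 0.5501 -0.1091  0.001 ]
```

Request:
carry_out:
  targets:
    - {"hand": 75, "x": -0.107, "y": -0.236, "z": 0.1, "ax": 0, "ay": 0, "az": -0.523}
    - {"hand": 75, "x": -0.107, "y": -0.236, "z": 0.1, "ax": 0, "ay": 0, "az": -0.523}
    - {"hand": 75, "x": -0.107, "y": -0.236, "z": 0.1, "ax": 0, "ay": 0, "az": -0.523}
    - {"hand": 75, "x": -0.107, "y": -0.236, "z": 0.1, "ax": 0, "ay": 0, "az": -0.523}
    - {"hand": 75, "x": -0.107, "y": -0.236, "z": 0.1, "ax": 0, "ay": 0, "az": -0.523}
    - {"hand": 75, "x": -0.107, "y": -0.236, "z": 0.1, "ax": 0, "ay": 0, "az": -0.523}
    - {"hand": 75, "x": -0.107, "y": -0.236, "z": 0.1, "ax": 0, "ay": 0, "az": -0.523}
    - {"hand": 75, "x": -0.107, "y": -0.236, "z": 0.1, "ax": 0, "ay": 0, "az": -0.523}

```text
t: 2.82
tool_pos: [0.5947, -0.2475, 0.2711]
orientation: [-0.369, 3.119, -0.001]
force: [-0.0, 0.4, 0.2]
opening: 0.0698
gripper_force: 0.0
```

```bash
python3 - <<'E'
from h import *
go([.594,-.249,.19],193.4)
im,d,p=snap('wrist','w2')
cv2.imwrite('pics/w2b.png',cv2.resize(im,(800,600),interpolation=cv2.INTER_CUBIC))
print('vee',ray('scene0',285,265,0))
E
```

```text
t 2.83 pos [ 0.5947 -0.2475  0.2711] F [-0.0146  0.421   0.1811] shift [ 0.0011 -0.0013  0.0811] turn [-0.0006  0.0012  0.0015]
vee [ 0.487  -0.2529  0.    ]
```

View pics/w2b.png

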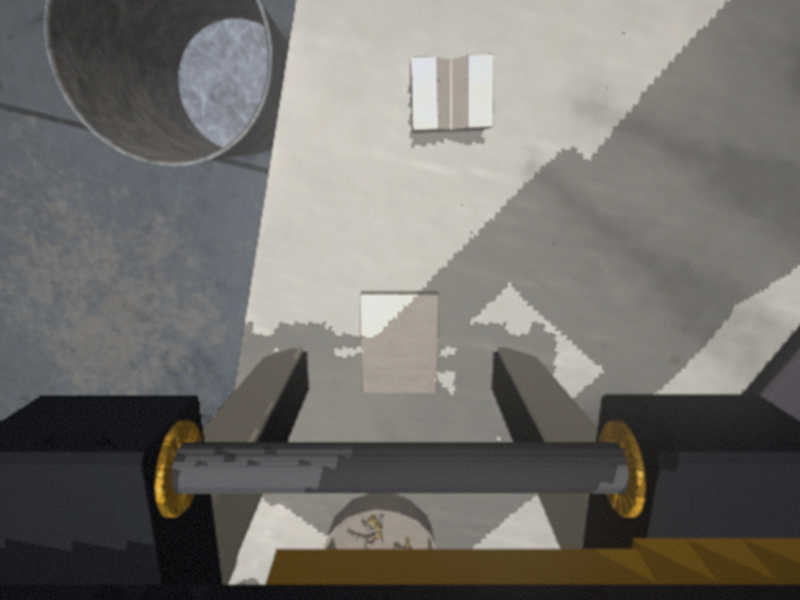

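The plate is between the open fingers, square to them, with corners at (361,292), (438,292), (438,393) and (361,393).

```bash
python3 - <<'E'
from h import *
k=1.5625
P=np.array([ray('w2',(a+.5)/k-.5,(b+.5)/k-.5,.008) for a,b in[(361,292),(438,292),(438,393),(361,393)]])
print(np.linalg.norm(np.roll(P,-1,0)-P,axis=1)); e=P[0]-P[3]; y=np.arctan2(e[1],e[0]); c=P.mean(0)[:2]
u=np.array([np.cos(y),np.sin(y)]); print('c',c,'yaw',np.degrees(y)); t=c+.02*u; print(t)
go([t[0],t[1],.189],np.degrees(y))
E
```

```text
[0.0409 0.0591 0.0435 0.0591]
c [ 0.6146 -0.2432] yaw -167.77357425185974
[ 0.5951 -0.2474]
t 2.88 pos [ 0.5947 -0.2477  0.271 ] F [ 0.3979 -0.9418  1.3553] shift [-0.0004  0.0002  0.082 ] turn [-0.0007  0.001   0.0218]
```

Request:
carry_out:
  newtons: 50
  targets:
    - {"hand": 75, "x": 0, "y": 0, "z": 0.05, "ax": 0, "ay": 0, "az": 0.01}
    - {"hand": 75, "x": 0, "y": 0, "z": 0.07, "ax": 0, "ay": 0, "az": 0.01}
    - {"hand": 75, "x": 0, "y": 0, "z": 0.079, "ax": 0, "ay": 0, "az": 0.01}
    - {"hand": 75, "x": 0, "y": 0, "z": 0.082, "ax": 0, "ay": 0, "az": 0.01}
    - {"hand": 75, "x": 0, "y": 0, "z": 0.082, "ax": 0, "ay": 0, "az": 0.01}
    - {"hand": 75, "x": 0, "y": 0, "z": 0.082, "ax": 0, "ay": 0, "az": 0.01}

```text
t: 3.62
tool_pos: [0.5948, -0.2496, 0.1894]
orientation: [-0.35, 3.12, -0.002]
force: [-0.3, 0.0, -0.1]
opening: 0.0697
gripper_force: 0.0
```

Request:
carry_out:
  newtons: 50
  targets:
    - {"hand": 30, "x": 0, "y": 0, "z": 0, "ax": 0, "ay": 0, "az": 0}
    - {"hand": 30, "x": 0, "y": 0, "z": 0, "ax": 0, "ay": 0, "az": 0}
    - {"hand": 30, "x": 0, "y": 0, "z": 0, "ax": 0, "ay": 0, "az": 0}
    - {"hand": 30, "x": 0, "y": 0, "z": 0, "ax": 0, "ay": 0, "az": 0}
    - {"hand": 30, "x": 0, "y": 0, "z": 0, "ax": 0, "ay": 0, "az": 0}
    - {"hand": 30, "x": 0, "y": 0, "z": 0, "ax": 0, "ay": 0, "az": 0}
    - {"hand": 30, "x": 0, "y": 0, "z": 0, "ax": 0, "ay": 0, "az": 0}
    - {"hand": 30, "x": 0, "y": 0, "z": 0, "ax": 0, "ay": 0, "az": 0}

```text
t: 4.62
tool_pos: [0.5942, -0.2492, 0.1881]
orientation: [0.35, -3.122, -0.0]
force: [-0.6, 0.5, 1.2]
opening: 0.0409
gripper_force: 50.0
```

Request:
carry_out:
  targets:
    - {"hand": 30, "x": 0, "y": 0, "z": -0.02, "ax": 0, "ay": 0, "az": 0}
    - {"hand": 30, "x": 0, "y": 0, "z": -0.07, "ax": 0, "ay": 0, "az": 0}
    - {"hand": 30, "x": 0, "y": 0, "z": -0.11, "ax": 0, "ay": 0, "az": 0}
    - {"hand": 30, "x": 0, "y": 0, "z": -0.11, "ax": 0, "ay": 0, "az": 0}

```text
t: 5.12
tool_pos: [0.5959, -0.2501, 0.3048]
orientation: [-0.349, 3.114, -0.009]
force: [0.1, 1.3, -0.8]
opening: 0.0409
gripper_force: 50.0
```

```bash
cat >> h.py <<'E'
O=np.array([.569,.0125]); NY=np.radians(-16.5); UX=np.array([np.cos(NY),np.sin(NY)]); UY=np.array([-UX[1],UX[0]])
def nest(c,th=0,lift=0,zt=.188,dy=0):
    """TCP to hold plate centre c along anvil (nest x when level) at anvil angle th, lift above"""
    a=c-.02+.08; b=.004+zt
    x=-.08+a*np.cos(th)-b*np.sin(th); z=.036+a*np.sin(th)+b*np.cos(th)+lift
    w=O+UX*x+UY*dy; go([w[0],w[1],z],163.5,-th)
def where():
    s=read_state(); v=s['tool_pos'][:2]-O; M=R.from_rotvec(s['orientation']).as_matrix()
    print('t %.2f nest x %.4f y %.4f z %.4f'%(s['t'],v@UX,v@UY,s['tool_pos'][2]),'tilt %.4f yaw %.2f'%(-np.arcsin(-M[2,0])*-1,np.degrees(np.arctan2(M[1,0],M[0,0]))),'F nest %.1f %.1f %.1f'%(s['force'][:2]@UX,s['force'][:2]@UY,s['force'][2]),'tq',s['wrist_torque'],'open %.4f grip %.1f'%(s['opening'],s['gripper_force']))
E
python3 - <<'E'
from h import *
where(); nest(.010,.21,.04)
E
```

```text
t 5.12 nest x 0.1003 y -0.2441 z 0.3048 tilt 0.0075 yaw -167.21 F nest -0.3 1.3 -0.8 tq [0.0201 0.038  0.0071] open 0.0409 grip 50.0
t 5.12 pos [ 0.5959 -0.2501  0.3048] F [ 0.0755  1.3358 -0.8457] shift [0.0132 0.2874 0.0245] turn [ 0.0493 -0.1964  0.5097]
```

Request:
carry_out:
  targets:
    - {"hand": 30, "x": 0.013, "y": 0.287, "z": 0.018, "ax": 0.05, "ay": -0.2, "az": 0.51}
    - {"hand": 30, "x": 0.013, "y": 0.287, "z": 0.018, "ax": 0.05, "ay": -0.2, "az": 0.51}
    - {"hand": 30, "x": 0.013, "y": 0.287, "z": 0.018, "ax": 0.05, "ay": -0.2, "az": 0.51}
    - {"hand": 30, "x": 0.013, "y": 0.287, "z": 0.018, "ax": 0.05, "ay": -0.2, "az": 0.51}
    - {"hand": 30, "x": 0.013, "y": 0.287, "z": 0.018, "ax": 0.05, "ay": -0.2, "az": 0.51}
    - {"hand": 30, "x": 0.013, "y": 0.287, "z": 0.018, "ax": 0.05, "ay": -0.2, "az": 0.51}
    - {"hand": 30, "x": 0.013, "y": 0.287, "z": 0.018, "ax": 0.05, "ay": -0.2, "az": 0.51}
    - {"hand": 30, "x": 0.013, "y": 0.287, "z": 0.018, "ax": 0.05, "ay": -0.2, "az": 0.51}

```text
t: 6.12
tool_pos: [0.5184, 0.0266, 0.2801]
orientation: [0.425, 2.908, -0.041]
force: [0.2, 0.1, -1.3]
opening: 0.041
gripper_force: 50.0
```

```bash
python3 - <<'E'
from h import *
where(); nest(.010,.21,.02)
im,d,p=snap('wrist','w3')
cv2.imwrite('pics/w3b.png',cv2.resize(im,(800,600),interpolation=cv2.INTER_CUBIC))
E
```

```text
t 6.12 nest x -0.0526 y -0.0008 z 0.2801 tilt 0.2041 yaw 163.37 F nest 0.2 0.2 -1.3 tq [0.0587 0.1605 0.0045] open 0.0410 grip 50.0
t 6.12 pos [0.5184 0.0266 0.2801] F [ 0.2444  0.1261 -1.3388] shift [0.0034 0.0008 0.0215] turn [ 0.0016 -0.0059 -0.0022]
```

View pics/w3b.png

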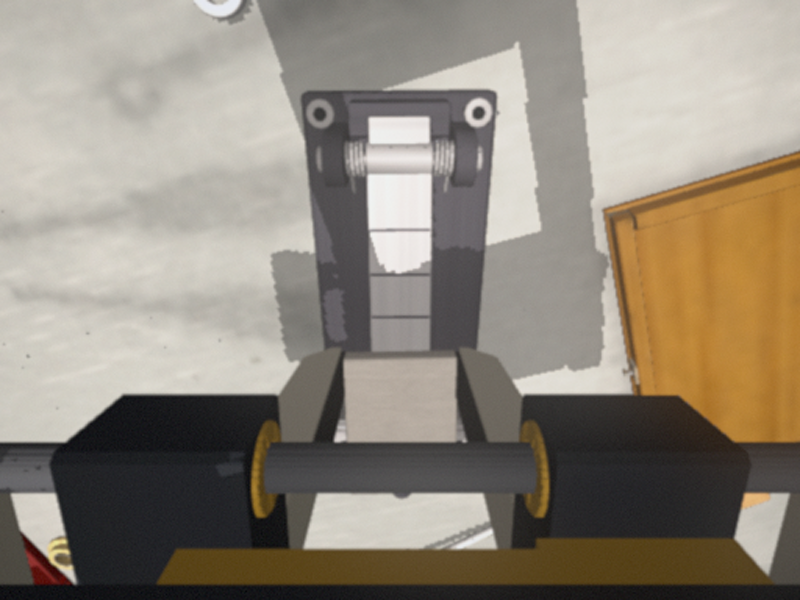

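The plate (345–457 px) is held square and centred over the anvil (368–431 px), and the nose is up parallel to it. I'll lower it.

Request:
carry_out:
  targets:
    - {"hand": 30, "x": 0.0034, "y": 0.0005, "z": 0.021, "ax": 0, "ay": -0.006, "az": 0}
    - {"hand": 30, "x": 0.0055, "y": 0.0005, "z": 0.031, "ax": 0, "ay": -0.006, "az": 0}
    - {"hand": 30, "x": 0.0065, "y": 0.0005, "z": 0.036, "ax": 0, "ay": -0.006, "az": 0}
    - {"hand": 30, "x": 0.0065, "y": 0.0005, "z": 0.036, "ax": 0, "ay": -0.006, "az": 0}
    - {"hand": 30, "x": 0.0065, "y": 0.0005, "z": 0.036, "ax": 0, "ay": -0.006, "az": 0}

```text
t: 6.8
tool_pos: [0.5194, 0.028, 0.2441]
orientation: [0.422, 2.902, -0.041]
force: [-0.5, 0.5, -0.7]
opening: 0.0411
gripper_force: 50.0
```

```bash
python3 - <<'E'
from h import *
where(); nest(.010,.21,0); nest(.010,.20,0);nest(.010,.14,0);nest(.010,.07,0);nest(.010,.0,0)
E
```

```text
t 6.80 nest x -0.0520 y 0.0008 z 0.2441 tilt 0.2107 yaw 163.45 F nest -0.6 0.4 -0.7 tq [ 0.0669  0.1125 -0.011 ] open 0.0411 grip 50.0
t 6.80 pos [0.5194 0.028  0.2441] F [-0.4574  0.5439 -0.7095] shift [ 0.0008 -0.0008  0.0056] turn [ 0.0023  0.0007 -0.0009]
t 6.80 pos [0.5194 0.028  0.2441] F [-0.4574  0.5439 -0.7095] shift [-0.0012 -0.0008  0.0064] turn [ 0.0023  0.0107 -0.0009]
t 6.80 pos [0.5194 0.028  0.2441] F [-0.4574  0.5439 -0.7095] shift [-0.0125 -0.0008  0.011 ] turn [ 0.0023  0.0707 -0.0008]
t 6.80 pos [0.5194 0.028  0.2441] F [-0.4574  0.5439 -0.7095] shift [-0.0253 -0.0008  0.0173] turn [ 0.0023  0.1407 -0.0007]
t 6.80 pos [0.5194 0.028  0.2441] F [-0.4574  0.5439 -0.7095] shift [-0.0377 -0.0008  0.0245] turn [ 0.0023  0.2107 -0.0007]
```

Request:
carry_out:
  targets:
    - {"hand": 30, "x": 0.0005, "y": -0.0005, "z": 0.003, "ax": 0.001, "ay": 0, "az": 0}
    - {"hand": 30, "x": 0.001, "y": -0.0005, "z": 0.0055, "ax": 0.001, "ay": 0, "az": 0}
    - {"hand": 30, "x": 0.001, "y": -0.0005, "z": 0.0055, "ax": 0.001, "ay": 0, "az": 0}

```text
t: 7.18
tool_pos: [0.5193, 0.0276, 0.2383]
orientation: [0.422, 2.902, -0.043]
force: [-2.1, 0.0, 5.1]
opening: 0.0407
gripper_force: 50.0
```

```bash
python3 - <<'E'
from h import *
where()
E
```

```text
t 7.17 nest x -0.0519 y 0.0003 z 0.2383 tilt 0.2106 yaw 163.46 F nest -2.0 -0.6 5.1 tq [-0.0445  0.4435 -0.045 ] open 0.0407 grip 50.0
```

Request:
carry_out:
  targets:
    - {"hand": 30, "x": -0.0067, "y": 0, "z": 0.0026, "ax": 0, "ay": 0.035, "az": 0}
    - {"hand": 30, "x": -0.0133, "y": 0, "z": 0.0054, "ax": 0, "ay": 0.07, "az": 0}
    - {"hand": 30, "x": -0.0198, "y": 0, "z": 0.0084, "ax": 0, "ay": 0.105, "az": 0}
    - {"hand": 30, "x": -0.0261, "y": 0, "z": 0.0117, "ax": 0, "ay": 0.14, "az": 0}
    - {"hand": 30, "x": -0.0324, "y": 0, "z": 0.0152, "ax": 0, "ay": 0.175, "az": 0}
    - {"hand": 30, "x": -0.035, "y": 0, "z": 0.0168, "ax": 0, "ay": 0.19, "az": 0}
    - {"hand": 30, "x": -0.035, "y": 0, "z": 0.0168, "ax": 0, "ay": 0.19, "az": 0}

```text
t: 8.05
tool_pos: [0.5557, 0.0168, 0.2296]
orientation: [0.449, 3.089, -0.002]
force: [-4.1, 0.6, 9.4]
opening: 0.0412
gripper_force: 50.0
```

```bash
python3 - <<'E'
from h import *
where(); nest(.010,.0,0)
E
```

```text
t 8.05 nest x -0.0140 y 0.0004 z 0.2296 tilt 0.0199 yaw 163.46 F nest -4.1 -0.5 9.4 tq [ 0.0365  0.6251 -0.0232] open 0.0412 grip 50.0
t 8.05 pos [0.5557 0.0168 0.2296] F [-4.0632  0.6403  9.3663] shift [-0.004  -0.0004  0.0017] turn [ 0.0014  0.0199 -0.0007]
```

Request:
carry_out:
  targets:
    - {"hand": 30, "x": -0.002, "y": 0, "z": 0.0009, "ax": 0, "ay": 0.01, "az": 0}
    - {"hand": 30, "x": -0.004, "y": 0, "z": 0.0018, "ax": 0, "ay": 0.02, "az": 0}
    - {"hand": 30, "x": -0.004, "y": 0, "z": 0.0018, "ax": 0, "ay": 0.02, "az": 0}
    - {"hand": 30, "x": -0.004, "y": 0, "z": 0.0018, "ax": 0, "ay": 0.02, "az": 0}

```text
t: 8.55
tool_pos: [0.5594, 0.0158, 0.2281]
orientation: [0.452, 3.108, 0.002]
force: [-3.6, 0.5, 9.4]
opening: 0.0411
gripper_force: 50.0
```

```bash
python3 - <<'E'
from h import *
where()
im,d,p=snap('scene','s2')
cv2.imwrite('pics/s2b.png',cv2.resize(im[140:230,150:260],None,fx=6,fy=6,interpolation=cv2.INTER_CUBIC))
E
```

```text
t 8.55 nest x -0.0101 y 0.0004 z 0.2281 tilt 0.0003 yaw 163.47 F nest -3.6 -0.5 9.4 tq [ 0.0325  0.7841 -0.0148] open 0.0411 grip 50.0
```

View pics/s2b.png

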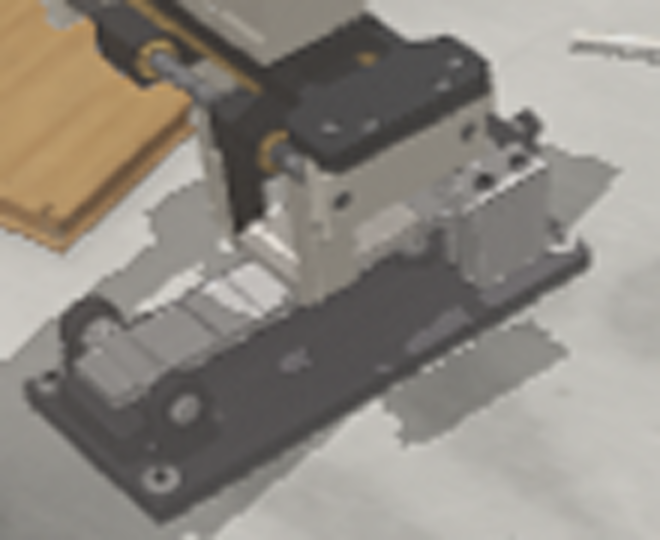

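The anvil is pressed nearly level under the gripped plate, which sits in front of the jaws (jaws at (505,220) in the crop). Next I feel for the stud.

Request:
carry_out:
  targets:
    - {"hand": 30, "x": 0, "y": 0, "z": 0.0005, "ax": 0, "ay": 0, "az": 0}
    - {"hand": 30, "x": 0, "y": 0, "z": 0.0005, "ax": 0, "ay": 0, "az": 0}

```text
t: 8.85
tool_pos: [0.5594, 0.0158, 0.2279]
orientation: [0.451, 3.108, 0.002]
force: [-6.3, 0.6, 12.2]
opening: 0.0409
gripper_force: 50.0
```

Request:
carry_out:
  targets:
    - {"hand": 30, "x": 0, "y": 0, "z": 0.0005, "ax": 0, "ay": 0, "az": 0}
    - {"hand": 30, "x": 0, "y": 0, "z": 0.0005, "ax": 0, "ay": 0, "az": 0}

```text
t: 9.1
tool_pos: [0.5594, 0.0158, 0.2278]
orientation: [0.451, 3.108, 0.002]
force: [-8.3, 0.2, 15.3]
opening: 0.0412
gripper_force: 50.0
```

Request:
carry_out:
  targets:
    - {"hand": 30, "x": -0.003, "y": 0, "z": 0, "ax": 0, "ay": 0, "az": 0}
    - {"hand": 30, "x": -0.006, "y": 0, "z": 0, "ax": 0, "ay": 0, "az": 0}

```text
t: 9.35
tool_pos: [0.5649, 0.0144, 0.2278]
orientation: [-0.451, -3.108, -0.003]
force: [-10.9, 2.5, 17.8]
opening: 0.041
gripper_force: 50.0
```

```bash
python3 - <<'E'
from h import *
where()
E
```

```text
t 9.35 nest x -0.0045 y 0.0007 z 0.2278 tilt -0.0010 yaw 163.48 F nest -11.1 -0.7 17.8 tq [ 0.4143  1.8869 -0.0231] open 0.0410 grip 50.0
```

Request:
carry_out:
  targets:
    - {"hand": 30, "x": -0.001, "y": 0, "z": -0.0007, "ax": 0, "ay": 0, "az": 0}
    - {"hand": 30, "x": -0.004, "y": 0, "z": -0.0007, "ax": 0, "ay": 0, "az": 0}
    - {"hand": 30, "x": -0.007, "y": 0, "z": -0.0007, "ax": 0, "ay": 0, "az": 0}

```text
t: 9.72
tool_pos: [0.5716, 0.0123, 0.2279]
orientation: [-0.451, -3.109, -0.003]
force: [-7.2, 2.3, 12.4]
opening: 0.041
gripper_force: 50.0
```

```bash
python3 - <<'E'
from h import *
where()
E
```

```text
t 9.72 nest x 0.0026 y 0.0006 z 0.2279 tilt -0.0006 yaw 163.48 F nest -7.6 0.2 12.4 tq [ 0.2674  1.2938 -0.031 ] open 0.0410 grip 50.0
```

Request:
carry_out:
  targets:
    - {"hand": 30, "x": -0.002, "y": 0, "z": 0, "ax": 0, "ay": 0, "az": 0}
    - {"hand": 30, "x": -0.004, "y": 0, "z": 0, "ax": 0, "ay": 0, "az": 0}
    - {"hand": 30, "x": -0.006, "y": 0, "z": 0, "ax": 0, "ay": 0, "az": 0}

```text
t: 10.1
tool_pos: [0.577, 0.0105, 0.2278]
orientation: [-0.451, -3.107, -0.002]
force: [-9.5, 1.6, 13.8]
opening: 0.041
gripper_force: 50.0
```

```bash
python3 - <<'E'
from h import *
where()
E
```

```text
t 10.10 nest x 0.0083 y 0.0004 z 0.2278 tilt -0.0017 yaw 163.48 F nest -9.6 -1.2 13.8 tq [ 0.1894  1.6506 -0.0566] open 0.0410 grip 50.0
```

Request:
carry_out:
  targets:
    - {"hand": 30, "x": -0.002, "y": 0, "z": -0.0002, "ax": 0, "ay": 0, "az": 0}
    - {"hand": 30, "x": -0.004, "y": 0, "z": -0.0002, "ax": 0, "ay": 0, "az": 0}
    - {"hand": 30, "x": -0.006, "y": 0, "z": -0.0002, "ax": 0, "ay": 0, "az": 0}

```text
t: 10.48
tool_pos: [0.5829, 0.0088, 0.2279]
orientation: [-0.451, -3.108, -0.002]
force: [-7.4, 1.0, 11.3]
opening: 0.0414
gripper_force: 50.0
```

```bash
python3 - <<'E'
from h import *
where()
E
```

```text
t 10.47 nest x 0.0144 y 0.0004 z 0.2279 tilt -0.0013 yaw 163.48 F nest -7.3 -1.2 11.3 tq [ 0.1792  1.3968 -0.0525] open 0.0414 grip 50.0
```

Request:
carry_out:
  targets:
    - {"hand": 30, "x": -0.001, "y": 0, "z": 0, "ax": 0, "ay": 0, "az": 0}
    - {"hand": 30, "x": -0.002, "y": 0, "z": 0, "ax": 0, "ay": 0, "az": 0}

```text
t: 10.72
tool_pos: [0.5848, 0.0082, 0.2279]
orientation: [-0.451, -3.108, -0.002]
force: [-8.3, 1.4, 11.2]
opening: 0.0411
gripper_force: 50.0
```

Request:
carry_out:
  targets:
    - {"hand": 30, "x": -0.001, "y": 0, "z": 0, "ax": 0, "ay": 0, "az": 0}
    - {"hand": 30, "x": -0.002, "y": 0, "z": 0, "ax": 0, "ay": 0, "az": 0}

```text
t: 10.98
tool_pos: [0.5866, 0.0077, 0.2278]
orientation: [-0.451, -3.107, -0.002]
force: [-11.0, 2.6, 13.1]
opening: 0.0412
gripper_force: 50.0
```

Request:
carry_out:
  targets:
    - {"hand": 30, "x": -0.0008, "y": 0, "z": -0.0003, "ax": 0, "ay": 0, "az": 0}
    - {"hand": 30, "x": -0.0015, "y": 0, "z": -0.0003, "ax": 0, "ay": 0, "az": 0}

```text
t: 11.22
tool_pos: [0.5873, 0.0076, 0.2278]
orientation: [-0.451, -3.105, -0.002]
force: [-14.9, 3.2, 16.6]
opening: 0.0411
gripper_force: 50.0
```

```bash
python3 - <<'E'
from h import *
where()
E
```

```text
t 11.22 nest x 0.0189 y 0.0005 z 0.2278 tilt -0.0045 yaw 163.48 F nest -15.2 -1.2 16.6 tq [ 0.5523  2.7431 -0.0742] open 0.0411 grip 50.0
```

Request:
carry_out:
  targets:
    - {"hand": 30, "x": 0, "y": 0, "z": -0.0006, "ax": 0, "ay": 0, "az": 0}
    - {"hand": 30, "x": 0, "y": 0, "z": -0.0008, "ax": 0, "ay": 0.002, "az": 0}
    - {"hand": 30, "x": 0, "y": 0, "z": -0.0008, "ax": 0, "ay": 0.002, "az": 0}

```text
t: 11.6
tool_pos: [0.5874, 0.0075, 0.228]
orientation: [-0.45, -3.104, -0.003]
force: [-8.4, 2.2, 8.4]
opening: 0.0412
gripper_force: 50.0
```

```bash
python3 - <<'E'
from h import *
where()
E
```

```text
t 11.60 nest x 0.0191 y 0.0004 z 0.2280 tilt -0.0056 yaw 163.48 F nest -8.7 -0.3 8.4 tq [ 0.4445  1.6265 -0.0437] open 0.0412 grip 50.0
```

Request:
carry_out:
  targets:
    - {"hand": 30, "x": 0.001, "y": 0, "z": 0, "ax": 0, "ay": -0.005, "az": 0}
    - {"hand": 30, "x": 0.001, "y": 0, "z": 0, "ax": 0, "ay": -0.005, "az": 0}

```text
t: 11.85
tool_pos: [0.5865, 0.0078, 0.228]
orientation: [-0.451, -3.109, -0.002]
force: [-7.1, 1.2, 7.6]
opening: 0.0415
gripper_force: 50.0
```

```bash
python3 - <<'E'
from h import *
where()
E
```

```text
t 11.85 nest x 0.0181 y 0.0004 z 0.2280 tilt -0.0004 yaw 163.48 F nest -7.2 -0.8 7.6 tq [ 0.3537  1.4725 -0.0564] open 0.0415 grip 50.0
```

Request:
carry_out:
  targets:
    - {"hand": 30, "x": -0.0004, "y": 0, "z": 0, "ax": 0, "ay": 0, "az": 0}
    - {"hand": 30, "x": -0.0008, "y": 0, "z": 0, "ax": 0, "ay": 0, "az": 0}

```text
t: 12.1
tool_pos: [0.5869, 0.0077, 0.2279]
orientation: [-0.451, -3.107, -0.002]
force: [-12.5, 3.6, 11.3]
opening: 0.0414
gripper_force: 50.0
```

```bash
python3 - <<'E'
from h import *
where()
E
```

```text
t 12.10 nest x 0.0185 y 0.0004 z 0.2279 tilt -0.0022 yaw 163.48 F nest -13.0 -0.1 11.3 tq [ 0.5893  2.3361 -0.0697] open 0.0414 grip 50.0
```

Request:
carry_out:
  targets:
    - {"hand": 30, "x": 0.0008, "y": 0, "z": -0.0002, "ax": 0, "ay": 0, "az": 0}
    - {"hand": 30, "x": 0.0013, "y": 0, "z": -0.0002, "ax": 0, "ay": 0, "az": 0}
    - {"hand": 30, "x": 0.0013, "y": 0, "z": -0.0002, "ax": 0, "ay": 0, "az": 0}

```text
t: 12.48
tool_pos: [0.5863, 0.0078, 0.228]
orientation: [0.451, 3.108, 0.002]
force: [-5.2, 2.5, 5.3]
opening: 0.0412
gripper_force: 50.0
```

```bash
python3 - <<'E'
from h import *
where()
k=1.5625
for b in(385,390,395,400,405):
    w=ray('w1',(411+.5)/k-.5,(b+.5)/k-.5,.048); print(b,(w[:2]-O)@UX, cv2.imread('pics/w1b.png')[b,411])
E
```

```text
t 12.47 nest x 0.0179 y 0.0004 z 0.2280 tilt 0.0005 yaw 163.48 F nest -5.7 0.9 5.3 tq [ 0.3198  1.0974 -0.011 ] open 0.0412 grip 50.0
385 0.06458489332831963 [124 125 129]
390 0.06840634003860623 [122 123 127]
395 0.07225159474136379 [114 117 121]
400 0.07612088062105907 [115 118 121]
405 0.08001442366051506 [115 117 122]
```

Request:
carry_out:
  targets:
    - {"hand": 30, "x": 0.0004, "y": 0, "z": 0, "ax": 0, "ay": 0, "az": 0}
    - {"hand": 30, "x": 0.0007, "y": 0, "z": 0, "ax": 0, "ay": 0, "az": 0}
    - {"hand": 30, "x": 0.0007, "y": 0, "z": 0, "ax": 0, "ay": 0, "az": 0}

```text
t: 12.85
tool_pos: [0.586, 0.0078, 0.2281]
orientation: [0.451, 3.107, 0.002]
force: [-4.4, 2.5, 4.1]
opening: 0.0409
gripper_force: 50.0
```

```bash
python3 - <<'E'
from h import *
where()
E
```

```text
t 12.85 nest x 0.0176 y 0.0004 z 0.2281 tilt 0.0020 yaw 163.47 F nest -4.9 1.1 4.1 tq [ 0.4196  0.9851 -0.0395] open 0.0409 grip 50.0
```

Request:
carry_out:
  targets:
    - {"hand": 30, "x": 0.0005, "y": 0, "z": 0, "ax": 0, "ay": 0, "az": 0}
    - {"hand": 30, "x": 0.0008, "y": 0, "z": 0, "ax": 0, "ay": 0, "az": 0}
    - {"hand": 30, "x": 0.0008, "y": 0, "z": 0, "ax": 0, "ay": 0, "az": 0}

```text
t: 13.22
tool_pos: [0.5857, 0.0079, 0.2284]
orientation: [0.451, 3.105, 0.001]
force: [-3.4, 1.7, 3.4]
opening: 0.0412
gripper_force: 50.0
```

```bash
python3 - <<'E'
from h import *
where()
E
```

```text
t 13.22 nest x 0.0173 y 0.0003 z 0.2284 tilt 0.0035 yaw 163.46 F nest -3.7 0.7 3.4 tq [ 0.3009  0.4695 -0.0158] open 0.0412 grip 50.0
```

Request:
carry_out:
  targets:
    - {"hand": 70, "x": 0, "y": 0, "z": 0, "ax": 0, "ay": 0, "az": 0}
    - {"hand": 70, "x": 0, "y": 0, "z": 0, "ax": 0, "ay": 0, "az": 0}
    - {"hand": 70, "x": 0, "y": 0, "z": 0, "ax": 0, "ay": 0, "az": 0}
    - {"hand": 70, "x": 0, "y": 0, "z": 0, "ax": 0, "ay": 0, "az": 0}
    - {"hand": 70, "x": 0, "y": 0, "z": -0.03, "ax": 0, "ay": 0, "az": 0}
    - {"hand": 70, "x": 0, "y": 0, "z": -0.08, "ax": 0, "ay": 0, "az": 0}
    - {"hand": 70, "x": 0, "y": 0, "z": -0.13, "ax": 0, "ay": 0, "az": 0}
    - {"hand": 70, "x": 0, "y": 0, "z": -0.13, "ax": 0, "ay": 0, "az": 0}

```text
t: 14.22
tool_pos: [0.5867, 0.0077, 0.3641]
orientation: [0.45, 3.096, 0.002]
force: [0.3, -0.5, 0.3]
opening: 0.0648
gripper_force: 0.0
```

```bash
python3 - <<'E'
from h import *
where()
im,d,p=snap('wrist','w4')
im2,d2,p2=snap('scene','s4')
a=cv2.resize(im[60:340,130:390],(557,600),interpolation=cv2.INTER_CUBIC)
cv2.imwrite('pics/w4b.png',a)
E
```

```text
t 14.22 nest x 0.0183 y 0.0004 z 0.3641 tilt 0.0125 yaw 163.46 F nest 0.5 -0.4 0.3 tq [-0.0264  0.0166 -0.0332] open 0.0648 grip 0.0
```

View pics/w4b.png

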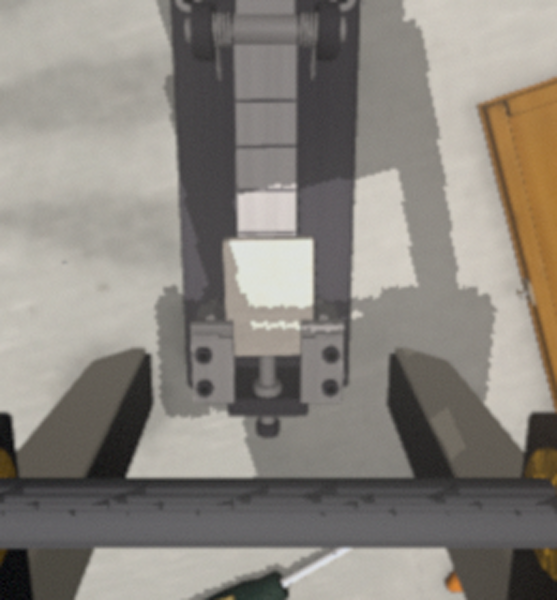

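The plate sits square under both lips with its leading end (row ~357) at the ball of the stop screw (267,362). I'll check closer for a gap and for height.

```bash
python3 - <<'E'
from h import *
im=cv2.imread('pics/w4.png')
cv2.imwrite('pics/w4c.png',cv2.resize(im[160:262,205:305],None,fx=5.8,fy=5.8,interpolation=cv2.INTER_CUBIC))
W,d=world('w4'); s=557/260
V=lambda a,b:W[int(60+b/s),int(130+a/s)]
for a,b in[(250,250),(300,250),(250,300),(300,300),(268,345),(268,385),(266,150),(268,220)]:
    w=V(a,b); print(a,b,'nest',(w[:2]-O)@UX,(w[:2]-O)@UY,w[2])
u=lambda a,b,z:(ray('w4',130+(a+.5)/s-.5,60+(b+.5)/s-.5,z)[:2]-O)
for a,b in[(224,238),(313,238),(267,357)]: print(u(a,b,.0495)@UX,u(a,b,.0495)@UY)
E
```

```text
250 250 nest 0.01555753377453664 -0.008280776150864493 0.04996766855312729
300 250 nest 0.015166712770955505 0.015478975151771768 0.051680588929746085
250 300 nest 0.04040552605778577 -0.00849347765058736 0.050709325162620056
300 300 nest 0.04008817955788813 0.015795459539371587 0.051778322664292165
268 345 nest 0.06287467753678648 0.0006102499853435327 0.051762634489166015
268 385 nest 0.08476714206486913 0.0005910967212221684 0.04846362440053115
266 150 nest -0.028768838966770828 -0.00026222966438789995 0.04245866414833527
268 220 nest 0.003060953257334623 0.0006818453340424223 0.04177816420673203
0.010393449056484276 -0.019834291270900188
0.010439006329174322 0.021306210414961533
0.0698338337076681 -5.8068673312389276e-05
```

View pics/w4c.png

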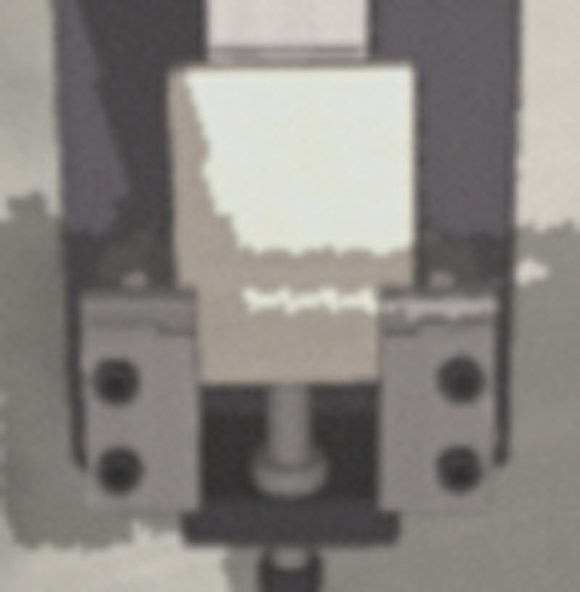

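The close crop shows the plate square, flat under both lips and up against the stop screw. Its centre is at nest x ≈ 39–40 mm, it is level, and the robot is clear of it.

```bash
python3 -c "
from h import *
print(robot.close_job())"
```

```text
the job is handed in; nothing more can be done
None
```

The slip plate is loaded and the job handed in at about 14 s: it sits square under both lips, home against the stop screw (felt as a solid stop) and clamped by the spring, with the peak force read on the nest about 22 N.

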